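# Set the exhibit sled at the camera station

## Task

The small jar standing on the rail in front of the camera is the exhibit: set it upright inside the rim of the sled's stage, and bring the sled in front of the camera by pulling back its spring plunger, sliding the sled along, and letting the plunger drop fully home in the hole at the camera's station. Never let the exhibit tip over, do not bump the four instruments behind the rail, and leave everything else on the bench where it is.

Things in the scene. Friction and masses are not known exactly. Their poses are not given: they have to be found in the camera images.
- rail: Perforated aluminium square tube on two dark feet, 460 mm long, 50 wide, its top 70 mm above the table (underside at 30). Origin on the table under its middle; y runs along the tube, x across it, away from the robot (the robot's side is -x), z up. Fixed, yawed up to 0.25 rad. Its robot-side face has four round 13 mm index holes at y = -165, -95, +95 and +165 mm, and a parking slot in the middle, 53 mm long. The sled may be moved to at most 185 mm either side of the middle.
- sled (a joint): Position of the sled along the rail's +y, m, 0 in the middle; it is the y of the stage in the rail's frame. The sled is a dark steel sleeve over the tube, 60 mm long along the rail, 70 wide, 0.45 kg, sliding with about 1.2 N of friction. It starts anywhere in the parking slot (within 16 mm of 0), where its plunger lets it move only as far as the slot goes.
- stage (a point): Centre of the stage floor on top of the sled, 80 mm above the table. The floor is a white 48 by 48 mm square inside a rim 6 mm high. Axes as the rail's.
- plunger (a joint): How far the spring plunger is pulled out of the sled towards the robot (the rail's -x), m: 0 fully home, 0.015 at its stop. The 10 mm pin, round-nosed, clears the tube's wall from 0.010 on. The spring pulls it home with about 4 N at 0 and 8 N at the stop, and pushes the pin into any hole it meets; released within 3 mm of a hole, the round nose finds its way in, shifting the sled; seated, the sled has 1.5 mm of play either way.
- pull (a point): Centre of the opening of the plunger's pull: a flat, level rectangular steel loop on the robot's side of the sled, 8 mm square bar, its opening 40 mm (rail's x) by 56 mm (rail's y), outer size 56 by 72 mm. Mid-height of the bar 50 mm above the table, 92 mm from the rail's middle line when home. Shut fingers fit into the opening from above; nothing lies under it. Moves with sled and plunger. Axes as the rail's.
- jar_mid (a point): Centre (half-way up) of the exhibit: a small amber glass jar with a black lid and a paper label, 40 mm across, 50 high, about 110 g, standing loose on top of the rail in front of the camera, its underside 70 mm above the table.
- camera: Small black camera on a stand, its lens pointing at the rail; 62 mm wide, 150 high. Origin on the table under its stand, 130 mm from the rail's middle line on the far side, exactly opposite its station's hole (same y in the rail's frame). Axes as the rail's. The lens front is 45 mm nearer the rail than the origin. Fixed.
- lamp: Dark torch-shaped lamp on a stand, 135 mm high, behind the rail at another hole. Origin on the table. Its front is 45 mm nearer the rail than the origin. Fixed.
- lens: Round white-rimmed magnifying lens standing on a stand, 58 mm wide, 135 high, behind the rail at another hole. Origin on the table. Fixed.
- filter: Orange clear panel upright in a foot, 60 mm wide, 135 high, behind the rail at another hole. Origin on the table. Fixed.
- jar_a_mid (a point): Centre of a jar like the exhibit, standing on the table off the rail's -y end. Bystander.
- jar_b_mid (a point): Centre of a jar like the exhibit, standing on the table off the rail's +y end. Bystander.
- mug: White mug, 80 mm across, 90 high, origin under it. Bystander.
- bottle: Amber bottle, 62 mm across, 200 high, origin under it. Bystander.
- case: Black spectacle case, 65 by 150 by 35 mm, origin under it. Bystander.
- brush: Brush, 170 mm long, lying on the table, origin under it. Bystander.
- pot: White lidded pot, 64 mm across, 53 high, origin under it. Bystander.

How it is judged (in metres and radians):
On the way, in this order (a step that is already met when the one before it is completed fails the run):
1. the plunger is pulled back clear of the tube's wall (value of joint plunger above 0.0095 m), for 0.1 s.
2. the sled stands at the camera's station with the plunger home in its hole (y of stage in the frame of camera between -0.004 and 0.004 m and value of joint plunger below 0.002 m), for 0.2 s.
At the end, for the whole second after the job is handed in: The stage is within 4 mm of the camera's station along the rail, the plunger is within 2 mm of fully home, and the exhibit stands upright (within 0.12 rad) and at rest on the stage floor, within 9 mm of its centre (all of step 2 and horizontal distance between jar_mid and stage below 0.009 m and z of jar_mid in the frame of stage between 0.02 and 0.03 m and angle between jar_mid's own z axis and vertical below 0.12 rad and linear speed of jar below 0.02 m/s and velocity of joint sled between -0.01 and 0.01 m/s); the robot touches nothing.
It fails at once if the exhibit tips over (more than 0.6 rad) (angle between jar_mid's own z axis and vertical above 0.6 rad).
It fails at once if an instrument behind the rail is bumped (over 10 N) (contact force between any of camera, lamp, lens, filter and anything else above 10 N).
It fails at once if a bystander is moved by more than 40 mm (distance of any of jar_a_mid, jar_b_mid, mug, bottle, case, brush, pot from where it was at the start of the episode above 0.04 m).
It also fails if it takes over 58 s, if anything falls off the work surface, if the arm or the gripper's body presses on something with over 40 N, if the wrist force passes 120 N, or if a joint passes its speed limit or range.

## Robot

A 6-joint arm with a two-finger parallel gripper is mounted at the origin on the work surface. World frame = base frame: x ahead of the robot, y to its left, z up, the work surface at z = 0. Lengths are in m, angles in degrees, forces in N, time in s.
With the tool pointing down it reaches from about 0.4 to 0.825 m from the base axis. Payload 7 kg.
Tool frame: the origin (TCP) lies midway between the tips of the shut fingers; the grasp point (between the pads) lies 19 mm behind it; z points along the fingers, y is the direction in which the jaws open and shut (so a half turn about z gives the same grasp; the last joint's range is limited). The gripper opens to 88 mm and grips with 3 to 60 N. Pads are 19 mm wide; open, the fingers measure 130 mm over their backs; the gripper's body (78 mm by 193 mm) begins 47 mm behind the grasp point.
Start: joints at [82.225, 20.546, 0.682, 0, -70.136, -16.507], TCP at [0.278, 0.615, 0.227] pointing down, gripper open.
Joint ranges: [-176.03, 176.03], [-82.01, 121.73], [-58.28, 71.71], [-173.87, 95.51], [-174.79, -0.11], [-173.66, 173.66]. Speed limits (degrees/s): [136.94, 136.94, 172.46, 180, 180, 180].

## Interface

Orientations are given as a 3x3 rotation matrix whose columns are the frame's x, y, z axes.
In Python, from rig import robot gives the robot as it stands. Calls block until the motion is done:
- robot.goto(position, orientation): joint-space move of the TCP to a pose.
- robot.servo_line(position, ori=None, speed=0.15): straight line of the TCP; ori=None keeps the orientation; speed is the mean speed in m/s.
- robot.movej(angles): joint-space move.
- robot.move_gripper(opening): opening from 0.0 (shut) to 1.0 (fully open); the grip force is fixed at half the most; returns when the fingers have stopped.
- robot.dwell(seconds).
- robot.ik(position, orientation): joint angles nearest the present ones, or None.
- robot.grab_frame(name): name is "side" or "top"; returns (picture, depth): 480x640x3 uint8, red, green, blue; 480x640 float32, m along the optical axis (not along the pixel's ray), 0 where there is no reading.
- robot.camera_info(name): a dict with "vfov" (degrees; the focal length in pixels is half the picture's height over the tangent of half this angle, whatever the lens; pixels are square), "cx", "cy" (the principal point, pixels), "view" (4x4, takes a point from world to camera coordinates). Camera axes: x right, y down, z forward; pixel columns grow to the right and rows downward; lengths in m; the calibration is good to about 2 mm. A picture is of the moment at which its call begins. camera_info takes no time and is no camera call.
A pose or a line that the arm cannot do raises robot.Unreachable and nothing moves.
- robot.job_done(): hands the job in, once; it reports no verdict.
Readings, each from a call of its own:
- robot.read_t(): time.
- robot.read_qpos(): joint angles.
- robot.read_qvel(): joint speeds.
- robot.read_effort(): joint torques, N m.
- robot.read_position(): TCP position.
- robot.read_tcp_rot(): TCP orientation.
- robot.read_force(): force on the tool from outside, world axes, zero at the start.
- robot.read_ft_torque(): the same for the moment, N m.
- robot.read_grip_width(): opening from 0.0 (shut) to 1.0 (fully open).
Only numpy, scipy, OpenCV 4.12 (cv2) and the standard library are available. Lean on these libraries where they do the work, as an engineer would, in place of code of your own. Each camera call takes 0.05 s, during which the arm holds its last target. There are 200 camera calls.

## Working session

There is one attempt and no reset: what is moved stays moved. The work goes in short steps, each a Python script; the robot and the scene stay as the last script left them, time stands still between calls to the robot, and variables do not carry over. Pictures are saved under pics/ and viewed, about 8 in all and at most 12, crops included, and the job is handed in when it is done.

```bash
mkdir -p pics
cat > h.py <<'E'
import numpy as np, cv2
from rig import robot
def grab(n,tag):
    p,d=robot.grab_frame(n); cv2.imwrite(f'pics/{tag}.png',p[:,:,::-1]); np.save(f'pics/{tag}.npy',d); return p,d
def cam(n):
    c=robot.camera_info(n); f=240/np.tan(np.radians(c['vfov'])/2); return f,c['cx'],c['cy'],np.array(c['view'])
def cloud(n,d):
    f,cx,cy,V=cam(n); v,u=np.mgrid[:480,:640]
    P=np.stack([(u-cx)/f*d,(v-cy)/f*d,d],-1); return (P-V[:3,3])@V[:3,:3]
def ray(n,u,v,z):
    f,cx,cy,V=cam(n); R=V[:3,:3]; o=-R.T@V[:3,3]; r=R.T@np.array([(u-cx)/f,(v-cy)/f,1]); return o+r*(z-o[2])/r[2]
E
python3 - <<'E'
from h import *
for n in('top','side'):
    grab(n,n+'0'); print(n,robot.camera_info(n))
print(robot.read_tcp_rot(),robot.read_t())
E
```

```text
top {'vfov': 51.12893884017901, 'cx': 314.61128057140553, 'cy': 235.33138508042137, 'view': array([[-0.00597355, -0.99991041,  0.01197865, -0.00921989],
       [-0.98829053,  0.00407687, -0.15252938,  0.56269437],
       [ 0.15246688, -0.01274953, -0.98822634,  1.52072492],
       [ 0.        ,  0.        ,  0.        ,  1.        ]])}
side {'vfov': 43.241795983892985, 'cx': 320.95913966710356, 'cy': 234.14912900037135, 'view': array([[ 0.95348738, -0.30119102,  0.012074  , -0.53427335],
       [-0.17839514, -0.59613082, -0.78281749,  0.14549675],
       [ 0.24297528,  0.74425266, -0.62213423,  1.32702486],
       [ 0.        ,  0.        ,  0.        ,  1.        ]])}
[[ 9.11487822e-01 -4.11326794e-01 -4.68891226e-04]
 [-4.11327033e-01 -9.11486747e-01 -1.40813563e-03]
 [ 1.51815775e-04  1.47636611e-03 -9.99998899e-01]] 0.1
```

View pics/top0.png

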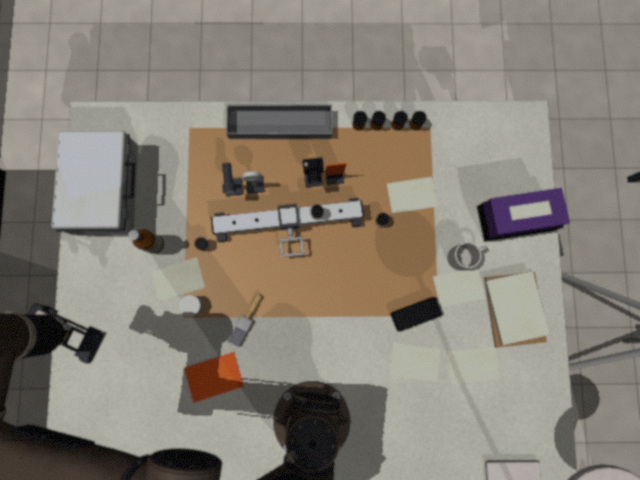

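View pics/side0.png

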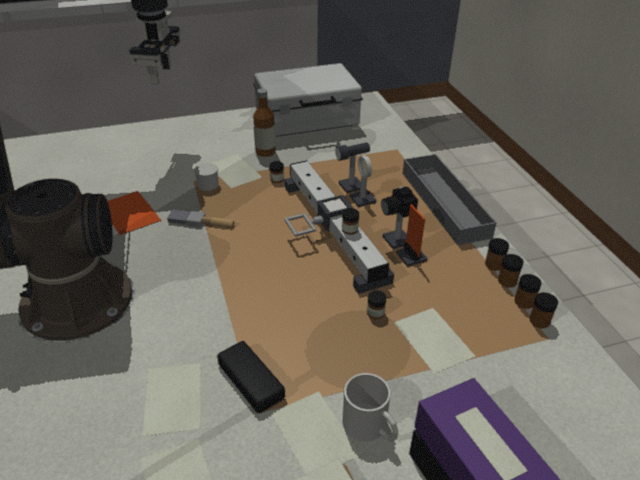

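Top view: rail runs (213,222)–(362,210), with the sled at (289,216), its pull at (293,245) and the exhibit at (317,211). Behind the rail are the camera (313,170), filter (335,172), lens (253,180) and lamp (230,180). The side view agrees. Next I'll measure.

Run:
```python
from h import *
p=cv2.imread('pics/top0.png'); d=np.load('pics/top0.npy'); C=cloud('top',d)
roi=np.zeros((480,640),bool); roi[150:265,205:375]=1
X=C[...,0];Y=C[...,1];Z=C[...,2]
hsv=cv2.cvtColor(p,cv2.COLOR_BGR2HSV)
# rail: grey-bright low saturation at rail height
m=roi&(Z>.06)&(Z<.078)
print('n',m.sum())
r=cv2.minAreaRect(np.c_[X[m],Y[m]].astype(np.float32)*1000);print('depth rail rect',r)
m2=(roi&(hsv[...,1]<70)&(hsv[...,2]>120)); m2[:195]=0; m2[238:]=0
n,l,s,c=cv2.connectedComponentsWithStats(m2.astype(np.uint8)); print(s,c)
pts=np.array([ray('top',u,v,.07)[:2] for v,u in np.argwhere(m2)])
r=cv2.minAreaRect((pts*1000).astype(np.float32));print('colour rail rect',r)
# jar: high points
for nm,a in(('jar>100',(Z>.105)&(Z<.13)),):
    mm=roi&a; n,l,s,c=cv2.connectedComponentsWithStats(mm.astype(np.uint8))
    for i in range(1,n):
        if s[i,4]>20: print(nm,c[i],s[i],np.median(C[l==i],0),C[l==i].mean(0))
mm=roi&(Z>.12);n,l,s,c=cv2.connectedComponentsWithStats(mm.astype(np.uint8))
for i in range(1,n):
    if s[i,4]>10: print('hi',c[i],s[i],C[l==i].mean(0))
a=cv2.resize(p[150:265,205:375],None,fx=4.7,fy=4.7,interpolation=cv2.INTER_CUBIC); cv2.imwrite('pics/c1.png',a)
```

```text
n 2151
depth rail rect ((623.7238159179688, 73.54335021972656), (247.3837127685547, 470.31439208984375), 6.50507116317749)
[[     0      0    640    480 305086]
 [   321    200     41     20    551]
 [   299    206     25     17    224]
 [   213    209     66     24   1070]
 [   280    208     17     16    236]
 [   287    229      8      9     28]
 [   299    236      4      2      5]] [[319.75343346 239.65774568]
 [343.41197822 209.57894737]
 [306.25       214.62946429]
 [245.49813084 220.63551402]
 [288.1059322  215.33474576]
 [289.46428571 233.53571429]
 [300.6        236.8       ]]
colour rail rect ((597.232177734375, 70.58103942871094), (96.41746520996094, 457.0072021484375), 6.225773811340332)
jar>100 [227.51882845 177.48535565] [222 163  14  31 239] [0.72808437 0.25010922 0.12412852] [0.72731594 0.24954293 0.12278912]
jar>100 [335.72727273 165.88636364] [326 163  20   6  44] [ 0.76333275 -0.07699539  0.11915141] [ 0.76369765 -0.07637065  0.118767  ]
jar>100 [313.86666667 176.23703704] [303 168  21  17 135] [ 0.7305542  -0.01012106  0.12354863] [ 0.73070713 -0.00988665  0.12181053]
jar>100 [251.27941176 174.73529412] [242 172  19   7  68] [0.73628877 0.17569082 0.12139414] [0.73630519 0.17866519 0.12021321]
jar>100 [316.8057554  210.76978417] [311 204  13  14 139] [ 0.62504929 -0.01862505  0.11841953] [ 0.62532856 -0.01809998  0.11820506]
hi [313.05783133 168.57108434] [302 157  22  26 415] [ 0.74637949 -0.00736403  0.1496924 ]
hi [227.23255814 178.75193798] [222 163  13  30 258] [0.71907736 0.24767553 0.13877932]
hi [336.66666667 164.47058824] [327 162  20   5  51] [ 0.75591822 -0.07683525  0.15872362]
hi [249.82539683 173.95238095] [242 172  17   6  63] [0.73649319 0.18213503 0.12823309]
hi [314.25       212.08333333] [311 206   9  11  24] [ 0.60854091 -0.00903461  0.18343643]
```

View pics/c1.png

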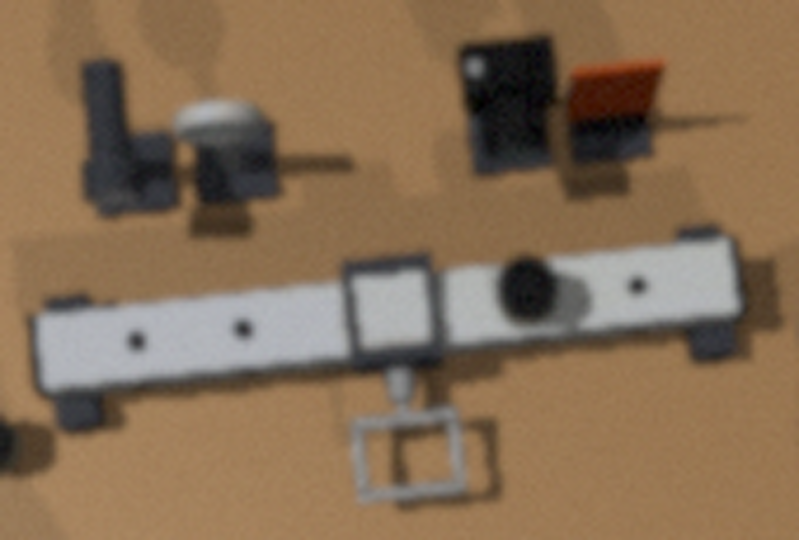

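Crop of the top view: white rail with dots on top at (137,341), (243,329) and (637,286). The stage is at (391,309), the jar lid at (527,290) and the loop centre at about (410,455).

```bash
cat > meas.py <<'E'
from h import *
def rail():
    p=cv2.imread('pics/top0.png'); hsv=cv2.cvtColor(p,cv2.COLOR_BGR2HSV)
    m=(hsv[...,1]<70)&(hsv[...,2]>120); m[:195]=0;m[234:]=0;m[:,:205]=0;m[:,375:]=0
    n,l,s,c=cv2.connectedComponentsWithStats(m.astype(np.uint8))
    k=np.isin(l,[i for i in range(1,n) if s[i,4]>200 and s[i,2]>20])
    q=np.array([ray('top',u,v,.07)[:2] for v,u in np.argwhere(k)])
    (cx,cy),(w,h),a=cv2.minAreaRect((q*1000).astype(np.float32)); 
    return np.array([cx,cy])/1000,w,h,a
if __name__=='__main__':
    c,w,h,a=rail(); print(c,w,h,a)
    D=[ray('top',(u+.5)/4.7+204.5,(v+.5)/4.7+149.5,.07)[:2] for u,v in((137,341),(243,329),(637,286))]
    D=np.array(D); print(D)
    A=np.polyfit([.165,.095,-.165],D,1); print('origin',A[1],'dir',A[0],np.linalg.norm(A[0]),'yaw',np.arctan2(-A[0][0],A[0][1]))
    o=A[1]; y=A[0]/np.linalg.norm(A[0]); x=np.array([y[1],-y[0]])
    def rep(n,P): print(n,P,'rail x,y',(P-o)@x,(P-o)@y)
    rep('rectc',c)
    rep('stage',ray('top',288.1,215.33,.08)[:2]); rep('loop',ray('top',292.2,246.8,.054)[:2])
    p=cv2.imread('pics/top0.png'); g=p.max(2); m=(g<60); m[:200]=0;m[223:]=0;m[:,:304]=0;m[:,335:]=0
    n,l,s,cc=cv2.connectedComponentsWithStats(m.astype(np.uint8)); 
    for i in range(1,n):
        if s[i,4]>30: print(s[i]); rep('jar',ray('top',*cc[i],.12)[:2])
    rep('jar crop',ray('top',527/4.7+204.6,290/4.7+149.6,.12)[:2])
    rep('cam body',np.array([.7464,-.00736]))
    # side: jar lid top, stage
    p=cv2.imread('pics/side0.png'); a=cv2.resize(p[150:290,260:430],None,fx=4,fy=4,interpolation=cv2.INTER_CUBIC); cv2.imwrite('pics/c2.png',a)
E
python3 meas.py
```

```text
Traceback (most recent call last):
  File "meas.py", line 11, in <module>
    c,w,h,a=rail(); print(c,w,h,a)
            ~~~~^^
  File "meas.py", line 7, in rail
    q=np.array([ray('top',u,v,.07)[:2] for v,u in np.argwhere(k)])
                ~~~^^^^^^^^^^^^^^^
  File "h.py", line 11, in ray
    f,cx,cy,V=cam(n); R=V[:3,:3]; o=-R.T@V[:3,3]; r=R.T@np.array([(u-cx)/f,(v-cy)/f,1]); return o+r*(z-o[2])/r[2]
              ~~~^^^
  File "h.py", line 6, in cam
    c=robot.camera_info(n); f=240/np.tan(np.radians(c['vfov'])/2); return f,c['cx'],c['cy'],np.array(c['view'])
ValueError: time passes only in moves, steps and waits
```

```bash
sed -i 's/^def cam(n)/import functools\n@functools.lru_cache\ndef cam(n)/' h.py
python3 meas.py
```

```text
[0.61925061 0.07298314] 52.133296966552734 457.0065002441406 6.223657608032227
[[ 0.60044394  0.23625084]
 [ 0.60815453  0.16720756]
 [ 0.6359213  -0.09103425]]
origin [0.61823818 0.07272261] dir [-0.1073133   0.99217189] 0.9979585155013017 yaw 0.10774114937213276
rectc [0.61925061 0.07298314] rail x,y 0.0010345766800400758 0.00015015354483636692
stage [0.61922679 0.06916712] rail x,y 0.0006005488268431421 -0.003641175915492747
loop [0.5254882  0.05738506] rail x,y -0.09386145943992145 -0.005274944145673471
[312 205  11  13 114]
jar [ 0.62360924 -0.01874355] rail x,y -0.004495697702475781 -0.09151335236539344
jar crop [ 0.62333379 -0.01782402] rail x,y -0.004670670229029049 -0.0905695401295856
cam body [ 0.7464  -0.00736] rail x,y 0.11880717035482148 -0.09339985157316578
```

View pics/c2.png

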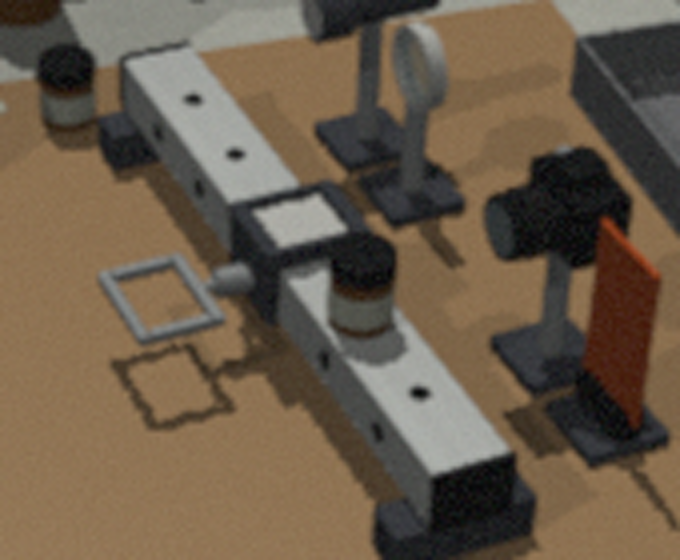

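Side crop: jar lid top at about (364,249), stage at (301,221), rail dots at (193,99), (235,154) and (420,393). Index holes show in the robot-side face. Cross-checking the two views and reachability.

```bash
cat > geo.py <<'E'
from h import *
o=np.array([.6187,.0728]); yaw=.1082
y=np.array([-np.sin(yaw),np.cos(yaw)]); x=np.array([y[1],-y[0]])
def W(rx,ry,z): return np.r_[o+rx*x+ry*y,z]
def L(P): return np.round([(P[:2]-o)@x,(P[:2]-o)@y],4)
def ori(s=1): # jaws along rail, tool down
    Y=np.r_[s*y,0]; Zt=np.array([0,0,-1.]); return np.c_[np.cross(Y,Zt),Y,Zt]
E
python3 - <<'E'
from geo import *
f=lambda u,v,z:ray('side',(u+.5)/4+259.5,(v+.5)/4+149.5,z)
for n,u,v,z in(('d165',193,99,.07),('d95',235,154,.07),('d-165',420,393,.07),('jar',364,249,.12),('stage',301,221,.08),('loop',161,297,.054)):
    print(n,L(f(u,v,z)))
for s in(1,-1):
  for P in(W(0,-.092,.2),W(0,-.092,.088),W(0,0,.2),W(-.092,0,.04),W(-.12,-.11,.04)):
    q=robot.ik(P,ori(s)); print(s,None if q is None else np.round(q,0))
E
```

```text
d165 [-0.0021  0.1675]
d95 [-0.0022  0.0973]
d-165 [-0.0016 -0.1635]
jar [-0.0025 -0.0878]
stage [-0.0001  0.0014]
loop [-0.0953 -0.0047]
1 [  16.   17.   -8.    0.  -65. -100.]
1 [  16.   23.  -15.    0.  -52. -100.]
1 [  25.   17.   -8.    0.  -65. -108.]
1 [  28.   19.  -31.    0.  -41. -112.]
1 [  16.   17.  -33.    0.  -40. -100.]
-1 [ 16.  17.  -8.   0. -65.  80.]
-1 [ 16.  23. -15.   0. -52.  80.]
-1 [ 25.  17.  -8.   0. -65.  72.]
-1 [ 28.  19. -31.   0. -41.  68.]
-1 [ 16.  17. -33.   0. -40.  80.]
```

```bash
sed -i 's/o=np.array.*/o=np.array([.6187,.0728]); yaw=.1075/; /^y=np/a x0=np.array([y[1],-y[0]]); o=o-.001*x0+.0012*y' geo.py
sed -i '/^y=np/!b' geo.py
python3 - <<'E'
from geo import *
p=robot.read_position(); robot.servo_line([p[0],p[1],.30],speed=.25)
robot.goto(W(-.0025,-.0907,.28),ori(-1)); robot.move_gripper(.68)
robot.servo_line(W(-.0025,-.0907,.15),speed=.25)
robot.servo_line(W(-.0025,-.0907,.089),speed=.1)
print(robot.read_position(),W(-.0025,-.0907,.089),robot.read_force())
robot.move_gripper(0); print(robot.read_grip_width()*88, robot.read_force())
robot.servo_line(W(-.0025,-.0907,.15),speed=.12)
robot.servo_line(W(-.0,-.0025,.15),speed=.12)
print(robot.read_grip_width()*88,robot.read_force(),robot.read_t())
a,_=grab('side','s1'); b,_=grab('top','t1')
A=cv2.resize(a[130:270,270:410],(560,560),interpolation=2)[:,:,::-1]
B=cv2.resize(b[150:270,250:330],(373,560),interpolation=2)[:,:,::-1]
B=cv2.resize(B,(240,360)); B=cv2.copyMakeBorder(B,0,200,0,0,0)
cv2.imwrite('pics/v1.png',np.hstack([A,B]))
E
```

```text
[ 0.62542789 -0.01649216  0.08975765] [ 0.62482293 -0.01655888  0.089     ] [-0.89796247  0.11433847  0.89828964]
39.590877815575574 [-0.70312999 -0.14327989  4.26481264]
39.31169694769659 [ 0.10504309 -0.47665751 -1.38780796] 7.2417
```

View pics/v1.png

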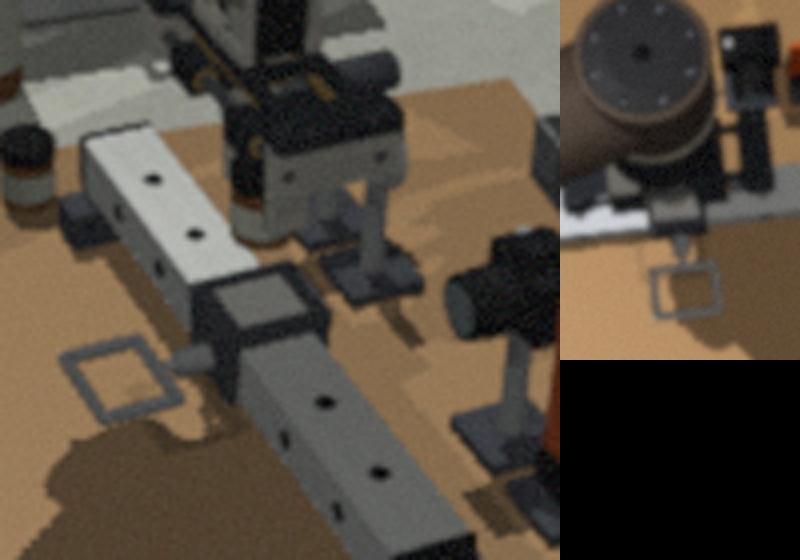

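Left panel: jar held, with its bottom at about (258,235). The stage floor is in plain view with corners (212,297), (275,272), (312,312) and (241,329). The dots are at (153,179), (196,234), (325,402) and (380,473).

Run:
```python
from geo import *
f=lambda u,v,z:ray('side',(u+.5)/4+269.5,(v+.5)/4+129.5,z)
D=[L(f(u,v,.07)) for u,v in((153,179),(196,234),(325,402),(380,473))]; print(D)
c=np.mean([L(f(u,v,.08)) for u,v in((212,297),(275,272),(312,312),(241,329))],0); off=np.mean(D,0); print('stage',c,'rel',c-off)
# jar left silhouette at label bottom corner -> leftmost pixel at lid and base, z-mid
print('loop rel',np.mean([L(f(u,v,.054)) for u,v in((62,357),(140,338),(185,400),(103,423))],0)-off)
# white stage centroid in both views
for n,t,box in(('side','s1',(195,215,318,352)),('side','side0',(192,220,318,350)),('top','top0',(205,225,279,298))):
    p=cv2.imread(f'pics/{t}.png'); r0,r1,c0,c1=box; g=p[r0:r1,c0:c1].min(2)
    th,m=cv2.threshold(g,0,255,cv2.THRESH_OTSU); nn,l,s,cc=cv2.connectedComponentsWithStats(m)
    for i in range(1,nn):
        if s[i,4]>60: print(t,s[i],L(ray(n,cc[i][0]+c0,cc[i][1]+r0,.08)))
```

```text
[array([-0.0012,  0.1663]), array([-0.0007,  0.0959]), array([-0.0008, -0.094 ]), array([-0.0005, -0.1647])]
stage [-0.00015  -0.000775] rel [ 0.00065 -0.00165]
loop rel [-0.09345 -0.00885]
s1 [ 0  0 18  6 73] [-0.0078  0.0413]
s1 [  6   4  22  12 171] [0.0008 0.001 ]
side0 [  0   0  17   9 112] [-0.0051  0.0478]
side0 [  5   7  24  13 195] [0.0001 0.0005]
top0 [  1   3  16  16 216] [ 0.0013 -0.0044]
```

Run:
```python
from geo import *
robot.servo_line(W(0.0003,-.002,.108),speed=.1); robot.dwell(.2)
print(L(robot.read_position()),robot.read_position()[2])
a,_=grab('side','s2')
cv2.imwrite('pics/v2.png',cv2.resize(a[165:235,300:370],(700,700),interpolation=2)[:,:,::-1])
```

```text
[ 0.0008 -0.0019] 0.10882157558518654
```

View pics/v2.png

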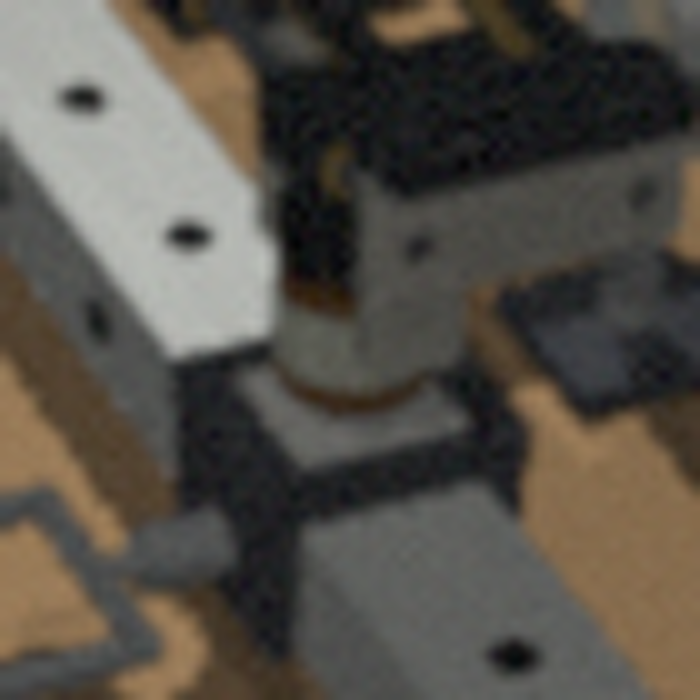

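Jar hovers over the stage: base left edge u≈275, right edge u≈430, lowest point v≈408. Visible floor corners are (240,380), (308,468) and (470,418).

Run:
```python
from geo import *
f=lambda u,v,z:ray('side',(u+.5)/10+299.5,(v+.5)/10+164.5,z)
print('dot95',L(f(188,235,.07)),'dot165',L(f(82,98,.07)),'dot-95',L(f(514,656,.07)))
for n,u,v in(('left',240,380),('bot',308,468),('right',470,418)): print(n,L(f(u,v,.08)))
# jar: project circle centre model: solve rail xy from left/right/bottom extremes of base circle z=.089
from scipy.optimize import least_squares
F,cx,cy,V=cam('side'); t=np.linspace(0,2*np.pi,200)
def ext(c):
    P=np.array([W(c[0]+.02*np.cos(a),c[1]+.02*np.sin(a),.0888) for a in t])@V[:3,:3].T+V[:3,3]
    u=F*P[:,0]/P[:,2]+cx; v=F*P[:,1]/P[:,2]+cy; return np.array([u.min(),u.max(),v.max()])
m=np.array([(275.5)/10+299.5,(430.5)/10+299.5,(408.5)/10+164.5])
print(least_squares(lambda c:ext(c)-m,[0,0]).x, ext([0,-.002]),m)
```

```text
dot95 [-0.0012  0.0964] dot165 [-0.0014  0.1665] dot-95 [-0.0006 -0.0941]
left [-0.0207  0.0199]
bot [-0.0203 -0.0199]
right [ 0.0247 -0.0164]
[0.00300448 0.00567143] [326.78831084 343.20437886 207.33365564] [327.05 342.55 205.35]
```

Run:
```python
from geo import *
F,cx,cy,V=cam('side'); t=np.linspace(0,2*np.pi,200)
def ext(c,z):
    P=np.array([W(c[0]+.02*np.cos(a),c[1]+.02*np.sin(a),z) for a in t])@V[:3,:3].T+V[:3,3]
    u=F*P[:,0]/P[:,2]+cx; v=F*P[:,1]/P[:,2]+cy; return np.array([u.min(),u.max(),v.max()])
def prof(t,cols,rows):
    p=cv2.imread(f'pics/{t}.png'); print(t); print(p[rows[0]:rows[1],cols].tolist())
print('init pred',ext([-.002,-.0907],.07),'obs',329.5/4+259.5,394.5/4+259.5,336.5/4+149.5)
print('now pred',ext([.0003,-.002],.0888),'obs 327.05 342.55 205.35')
prof('side0',350,(224,240)); prof('s2',335,(196,212))
```

```text
init pred [341.28867994 358.31239287 234.76389388] obs 341.875 358.125 233.625
now pred [326.90065989 343.31568128 207.3053972 ] obs 327.05 342.55 205.35
side0
[[12, 30, 49], [51, 60, 65], [75, 85, 82], [74, 84, 82], [75, 84, 81], [78, 83, 82], [72, 82, 82], [73, 82, 82], [55, 62, 65], [29, 41, 52], [48, 55, 60], [77, 77, 76], [84, 87, 87], [88, 91, 89], [92, 93, 92], [92, 92, 91]]
s2
[[47, 59, 61], [63, 72, 74], [72, 79, 79], [69, 75, 76], [76, 81, 81], [77, 86, 84], [84, 89, 92], [79, 87, 89], [50, 59, 68], [20, 36, 50], [54, 57, 64], [81, 83, 83], [91, 94, 95], [93, 97, 97], [76, 80, 80], [41, 43, 42]]
```

Relative to its initial silhouette, the jar sits where the TCP says, within about 1 mm. The near rim hides about 7 mm of the floor in the side view, so the stage is really at y≈-4 mm. I'll shift and lower.

Run:
```python
from geo import *
robot.servo_line(W(0,-.0042,.108),speed=.05); f0=np.array(robot.read_force())
for z in(.105,.103,.1015,.1005,.0998,.0992):
    robot.servo_line(W(0,-.0042,z),speed=.02); f=np.array(robot.read_force())-f0
    print(z,robot.read_position()[2].round(4),f.round(2))
    if f[2]>5: break
print(L(robot.read_position()),robot.read_t())
a,_=grab('side','s3')
cv2.imwrite('pics/v3.png',cv2.resize(a[165:235,300:370],(560,560),interpolation=2)[:,:,::-1])
```

```text
0.105 0.1047 [ 0.63  0.23 -0.68]
0.103 0.1028 [ 0.8  -0.01 -1.59]
0.1015 0.1014 [-0.35 -0.38 -1.23]
0.1005 0.1004 [-0.22  0.35 -0.23]
0.0998 0.0997 [-0.49  0.59 -0.87]
0.0992 0.0996 [ 0.52 -0.23  1.75]
[ 0.0002 -0.0042] 9.9583
```

View pics/v3.png

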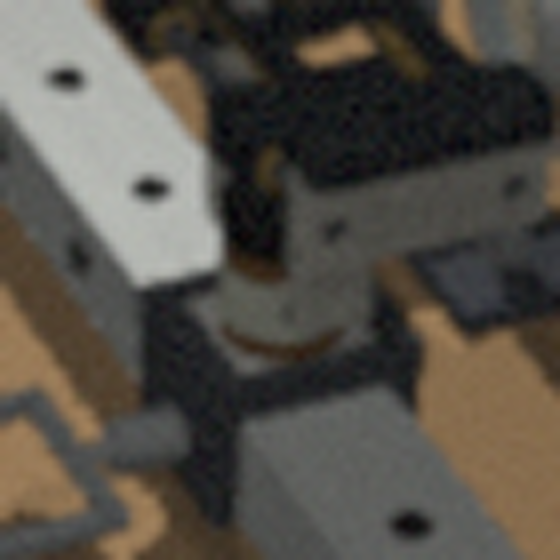

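The jar is down on the floor inside the rim: contact at 0.0996, as predicted. Release, then hook the pull.

```bash
cat >> geo.py <<'E'
def force(n=6):
    F=[]
    for _ in range(n): robot.dwell(.02); F.append(robot.read_force())
    F=np.mean(F,0); return np.round([F[:2]@x,F[:2]@y,F[2]],2)
E
python3 - <<'E'
from geo import *
robot.move_gripper(.65); robot.servo_line(W(0,-.0042,.19),speed=.12)
robot.servo_line(W(-.0925,-.0045,.19),speed=.2)
robot.move_gripper(0); f0=force()
a,_=grab('side','s4')
robot.servo_line(W(-.0925,-.0045,.07),speed=.15)
robot.servo_line(W(-.0925,-.0045,.038),speed=.06)
print('in',L(robot.read_position()),force()-f0)
for X in np.arange(-.098,-.1185,-.0015):
    robot.servo_line(W(X,-.0045,.038),speed=.03); f=force(4)-f0
    print(X.round(4),L(robot.read_position()),f)
    if f[0]>7.3: break
print(robot.read_t())
a,_=grab('side','s5')
cv2.imwrite('pics/v4.png',cv2.resize(a[155:265,270:400],(780,660),interpolation=2)[:600,:,::-1])
E
```

```text
in [-0.0925 -0.0045] [-0.04  0.41 -0.21]
-0.098 [-0.0979 -0.0044] [ 0.48  0.17 -0.29]
-0.0995 [-0.0995 -0.0045] [ 0.08  0.37 -0.03]
-0.101 [-0.101  -0.0045] [ 0.2   0.15 -0.03]
-0.1025 [-0.1021 -0.0044] [ 1.65  0.14 -0.63]
-0.104 [-0.1034 -0.0043] [ 4.37  0.   -2.11]
-0.1055 [-0.1051 -0.0043] [ 4.46  0.31 -1.62]
-0.107 [-0.1066 -0.0043] [ 4.95  0.34 -2.  ]
-0.1085 [-0.108  -0.0044] [ 5.49  0.25 -2.44]
-0.11 [-0.1094 -0.0043] [ 6.48 -0.42 -2.82]
-0.1115 [-0.1108 -0.0043] [ 7.15  0.09 -3.21]
-0.113 [-0.1122 -0.0043] [ 6.67 -0.25 -3.19]
-0.1145 [-0.1136 -0.0043] [ 7.3 -0.1 -3.3]
-0.116 [-0.115  -0.0043] [ 7.63 -0.94 -4.2 ]
19.2333
```

View pics/v4.png

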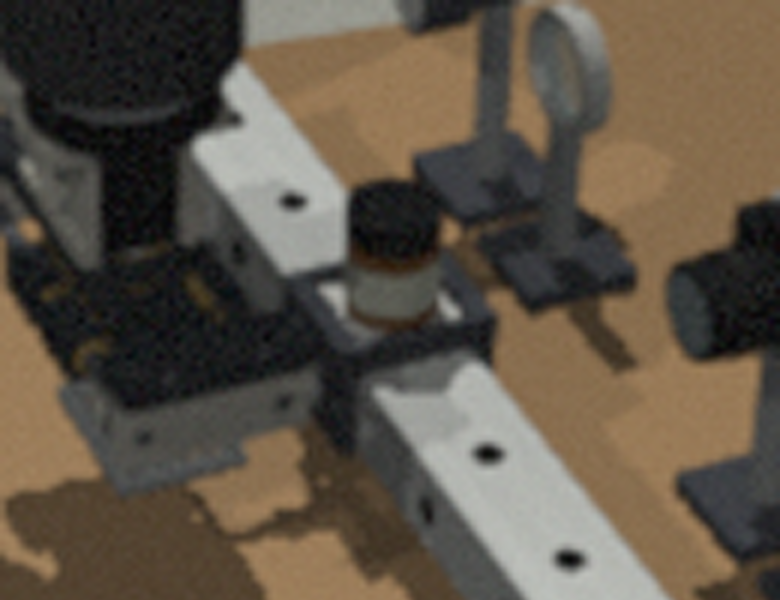

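Plunger pulled about 12.8 mm (spring contact began at -0.102). The jar stands centred on the stage at about (395,255). Now sliding.

```bash
cat >> geo.py <<'E'
def stagepx(tag):
    # y of dark sleeve: jar lid top centroid is independent; report rail y of jar lid (dark blob) via side view
    p=cv2.imread(f'pics/{tag}.png'); return p
E
python3 - <<'E'
from geo import *
robot.servo_line(W(-.1165,-.0045,.038),speed=.03)
robot.servo_line(W(-.1165,-.088,.038),speed=.05); robot.dwell(.2)
print(L(robot.read_position()),force(),robot.read_t())
a,_=grab('side','s6'); b,_=grab('top','t6')
A=cv2.resize(a[180:280,290:410],(600,500),interpolation=2)[:,:,::-1]
cv2.imwrite('pics/v5.png',A)
E
```

```text
[-0.1151 -0.0877] [ 7.49  0.21 -4.47] 21.65
```

View pics/v5.png

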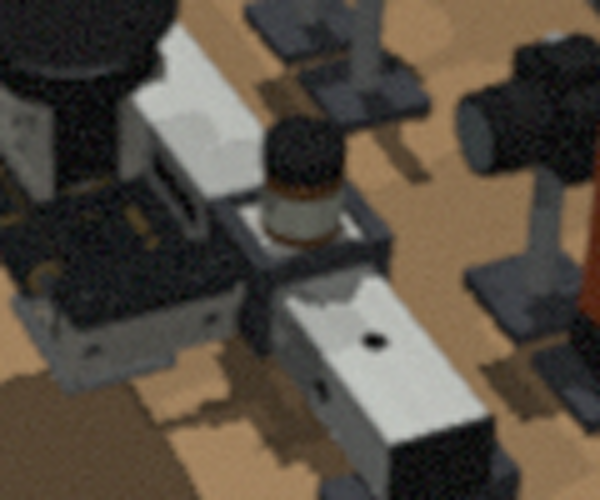

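Run:
```python
from geo import *
g5=lambda u,v,z:ray('side',(u+.5)/6+269.5,(v+.5)/6+154.5,z)
g6=lambda u,v,z:ray('side',(u+.5)/5+289.5,(v+.5)/5+179.5,z)
for n,a,b,z in(('base',(395,328),(305,247),.08),('corner R',(495,318),(392,240),.086),('corner B',(345,362),(265,273),.086),('lid',(395,195),(305,131),.13)):
    A,B=L(g5(*a,z)),L(g6(*b,z)); print(n,A,B,B-A)
print('dots',L(g6(375,341,.07)),L(g5(568,558,.07)))
# refined: subpixel template match jar+rim in grey
p5=cv2.imread('pics/s5.png',0);p6=cv2.imread('pics/s6.png',0)
T=p5[185:212,326:346]; r=cv2.matchTemplate(p6,T,cv2.TM_CCOEFF_NORMED); _,mx,_,loc=cv2.minMaxLoc(r); print(mx,loc)
i,j=loc; R=r; sx=(R[j,i-1]-R[j,i+1])/(2*(R[j,i-1]-2*R[j,i]+R[j,i+1])); sy=(R[j-1,i]-R[j+1,i])/(2*(R[j-1,i]-2*R[j,i]+R[j+1,i]))
c5=(336,198.5); c6=(i+sx+10,j+sy+13.5); print(c6, L(ray('side',*c6,.105))-L(ray('side',*c5,.105)))
```

```text
base [-0.0054 -0.0168] [-0.0055 -0.1012] [-1.00e-04 -8.44e-02]
corner R [ 0.031  -0.0336] [ 0.0305 -0.1189] [-0.0005 -0.0853]
corner B [-0.0369 -0.0373] [-0.0344 -0.1183] [ 0.0025 -0.081 ]
lid [0.0024 0.0034] [ 0.0025 -0.0798] [ 0.0001 -0.0832]
dots [-0.0005 -0.1644] [-0.0008 -0.1634]
0.9317309260368347 (341, 204)
(np.float32(350.74753), np.float32(217.64403)) [-0.0008 -0.083 ]
```

Sled followed the fingers by friction: it moved 83 mm and the stage is now at about -87.8 mm. Another 7.2 mm, then release while watching where the spring force vanishes (≈-0.102 means home, ≈-0.112 means on the wall).

Run:
```python
from geo import *
robot.servo_line(W(-.1165,-.0950,.038),speed=.03)
for X in(-.1145,-.1125,-.1105,-.1085,-.1065,-.1045,-.1025,-.100,-.0925):
    robot.servo_line(W(X,-.0950,.038),speed=.03); print(X,L(robot.read_position()),force(4))
print(robot.read_t())
a,_=grab('side','s7')
A=cv2.resize(a[180:280,290:410],(600,500),interpolation=2)[:,:,::-1]
cv2.imwrite('pics/v6.png',A)
```

```text
-0.1145 [-0.1133 -0.0948] [ 7.43 -1.1  -3.72]
-0.1125 [-0.1115 -0.0948] [ 6.85 -0.6  -3.41]
-0.1105 [-0.1097 -0.0949] [ 6.43 -0.68 -2.71]
-0.1085 [-0.1078 -0.0949] [ 5.54 -0.   -2.07]
-0.1065 [-0.1058 -0.0949] [ 5.56  0.04 -1.58]
-0.1045 [-0.1041 -0.095 ] [ 4.76 -0.06 -0.36]
-0.1025 [-0.1023 -0.095 ] [ 4.26 -0.03  0.24]
-0.1 [-0.1015 -0.0952] [-0.43  0.38  0.05]
-0.0925 [-0.0925 -0.095 ] [-0.15  0.17 -0.1 ]
25.1333
```

View pics/v6.png

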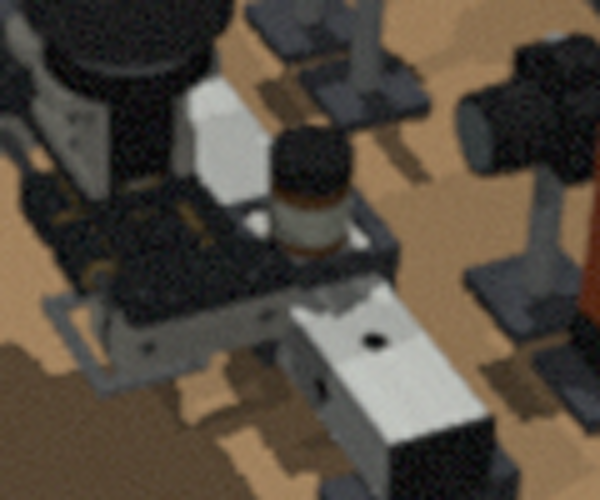

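Spring force held right to -0.1023, so the pin is home in the hole, and the jar stands upright. Withdraw straight up and do a final check.

Run:
```python
from geo import *
robot.servo_line(W(-.0925,-.0950,.2),speed=.1)
robot.servo_line(W(-.19,-.0950,.25),speed=.2)
p=robot.read_position(); robot.goto(W(-.10,.25,.33),ori(-1)); robot.dwell(.3)
print(robot.read_t(),force())
a,_=grab('side','s8'); b,_=grab('top','t8')
A=cv2.resize(a[180:280,290:410],(480,400),interpolation=2)[:,:,::-1]
B=cv2.resize(b[150:265,270:360],(313,400),interpolation=2)[:,:,::-1]
cv2.imwrite('pics/v7.png',np.hstack([A,B]))
p5=cv2.imread('pics/s5.png',0);p6=cv2.imread('pics/s8.png',0)
R=cv2.matchTemplate(p6,p5[185:212,326:346],cv2.TM_CCOEFF_NORMED); _,mx,_,(i,j)=cv2.minMaxLoc(R)
sx=(R[j,i-1]-R[j,i+1])/(2*(R[j,i-1]-2*R[j,i]+R[j,i+1])); sy=(R[j-1,i]-R[j+1,i])/(2*(R[j-1,i]-2*R[j,i]+R[j+1,i]))
print(mx,'jar moved',L(ray('side',i+sx+10,j+sy+13.5,.105))-L(ray('side',336,198.5,.105)))
```

```text
29.3167 [-0.08 -0.14  0.  ]
0.9375010132789612 jar moved [-0.0009 -0.0904]
```

View pics/v7.png

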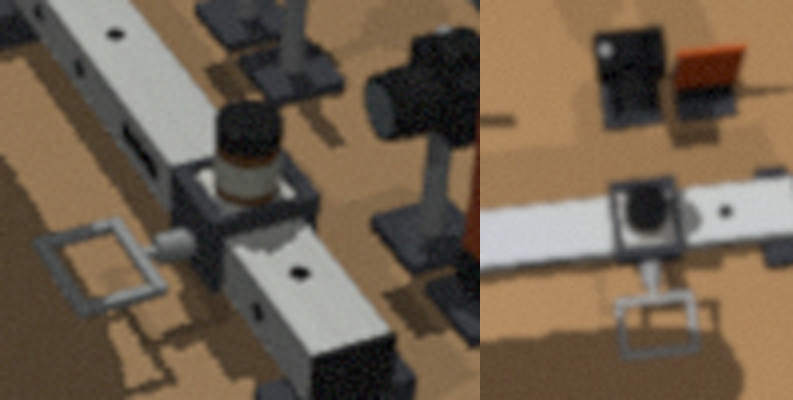

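Jar upright and centred within the rim, sled opposite the camera, stem as short as at the start, robot clear of everything. Handing in.

```bash
python3 -c "
from rig import robot
robot.job_done(); print(robot.read_t())"
```

```text
the job is handed in; nothing more can be done
the job is handed in; nothing more can be done
```

I set the jar on the sled's stage and pulled the plunger back about 13 mm. I then slid the sled to the camera's station, let the pin drop into its hole and withdrew. I handed the job in at about 29 s of the 58 s allowed; it reports no verdict.

**Last checks:**
- **Plunger:** the spring force lasted until the fingers were back where they first met the loop, so the pin is fully home. The stem also looks as short as it did at the start.
- **Sled:** it travelled 90.4 mm, which puts the stage at about -95 mm, in line with the camera's station.
- **Exhibit:** both views show the jar upright and centred inside the rim.
- **Robot:** the arm is clear, with close to 0 N on the tool.
- **Bystanders and instruments:** I did not measure these again at the end. No contact with them showed up in the forces I read along the way.

**Disagreements:** the two cameras differed by 2–3 mm, so I averaged them. The side view's first reading of the stage position was about 3 mm off because the near rim hides part of the floor. I corrected that before lowering the jar.

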